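# Stack the sintering dishes for the furnace

### The arm

A 6-joint arm with a two-finger parallel gripper is mounted at the origin on the work surface. World frame = base frame: x ahead of the robot, y to its left, z up, the work surface at z = 0. Lengths are in m, angles in rad, forces in N, time in s.
With the tool pointing down it reaches from about 0.425 to 1.125 m from the base axis. Payload 14.9 kg.
Tool frame: the origin (TCP) lies at the very end of the fingers, on their centre line; the grasp point (between the pads) lies 19 mm behind it; z points along the fingers, y is the direction in which the jaws open and shut (so a half turn about z gives the same grasp; the last joint's range is limited). The gripper opens to 91 mm and grips with 3 to 60 N. Pads are 32 mm wide; open, the fingers measure 118 mm over their backs; the gripper's body (76 mm by 178 mm) begins 60 mm behind the grasp point.
Start: joints at [1.165, 0.379, 1.734, -0, 1.028, -0.033], TCP at [0.255, 0.652, 0.214] pointing down, gripper open.
Joint ranges: [-2.77, 2.77], [-0.74, 2.19], [0, 2.66], [-1.06, 4.2], [0.31, 2.87], [-3.08, 3.08]. Speed limits (rad/s): [1.89, 1.89, 2.39, 3.14, 3.14, 3.14].

### API

Orientations are given as a unit quaternion [w, x, y, z].
In Python, from workcell import manip gives the robot as it stands. The module is installed in compiled form; this text tells all that it offers.
- The arm moves only by the shell command python3 -m handwheel 'ROWS' [OPENING] [FORCE]. ROWS is JSON, a list of rows, each a list of 2 entries, a list of its own where there are three numbers: the shift along the tool's x, y, z in mm, then the turn, a rotation vector about the tool's x, y, z in degrees. In form: [[[tx, ty, tz], [ax, ay, az]], ...]. A call has 1 to 10 rows; each row is the pose to reach, as a shift and turn from the pose measured when the call began, along the tool's axes at that moment; what a row does not reach only later rows make up. A row lasts 1/12 s, in which the tool goes at most 41.7 mm and 7.16 degrees, less where a joint would pass 70% of its speed; a pose out of reach is approached as far as the arm can. A call with a gripper value outside its range is refused whole. OPENING is the closure, from -1 (fully open) to 1 (shut), so that 0 is half open, set as the call begins (- or left out, the last holds). The fingers move at their own pace and stop on an object; FORCE is the grip in N (left out, the last holds). Time passes only in rows, so rows that repeat a pose let the fingers close. It gives the time, the measured TCP pose, the force and the opening at its end, in the units of the state.
- manip.read_state(): the state, without advancing time (a new reading comes with each control period).
- manip.capture(name): name is "scene" or "top" or "wrist"; returns (picture, depth): 400x640x3 uint8, red, green, blue; 400x640 float32, m along the optical axis (not along the pixel's ray), 0 where there is no reading.
- manip.get_calibration(name): a dict with "vfov" (degrees; the focal length in pixels is half the picture's height over the tangent of half this angle, whatever the lens; pixels are square), "cx", "cy" (the principal point, pixels), "distortion" ([k1, k2, p1, p2, k3] as OpenCV has them; the pictures are not rectified), "extrinsics" (4x4, takes a point from camera to world coordinates). Camera axes: x right, y down, z forward; pixel columns grow to the right and rows downward; lengths in m; the calibration is good to about 2 mm. A picture is of the moment at which its call begins: read the wrist's pose just before it. get_calibration takes no time and is no camera call; for the wrist camera it gives the pose at the moment of the call.
- manip.job_done(): hands the job in, once; it reports no verdict.
The state is a dict: "time_s": time; "joints": joint angles; "dq": joint speeds; "effort": joint torques, N m; "position": TCP position; "tcp_rot": TCP orientation; "force": force on the tool from outside, world axes, zero at the start; "wrist_torque": the same for the moment, N m; "grip_width": finger opening in m.
Only numpy, scipy, OpenCV 4.12 (cv2) and the standard library are available. Lean on these libraries where they do the work, as an engineer would, in place of code of your own. Each camera call takes 0.05 s, during which the arm holds its last target. There are 200 camera calls.

### The job

In the dental lab, load the sintering stack on the round grey-and-white pedestal, one piece at a time from the bottom up: first the white dish with the amber bridge, then the dark grey spacer ring, then the pink dish with the three crowns, and last the cream lid. Set each piece down upright and fully home, its foot inside the seat or mouth of the piece below, and let go of it before fetching the next; ceramic chips, so do not drop anything. Leave the empty blue dish, the yellow dental cast and the red bottle where they are.

Things in the scene. Friction and masses are not known exactly. Their poses are not given: they have to be found in the camera images.
- pedestal: Fixed round pedestal, 90 mm across, 18 mm high: grey base, pale ring on top, in its middle a seat 56 mm across, 6 mm deep, black floor. Origin: centre of its underside, on the bench, z up; a seated bridge dish has its origin 13 mm above.
- bridge_dish: Loose white ceramic dish, 64 mm outside, 35 mm high, holding an amber bridge of three teeth (fixed in it, top at 19 mm). Mouth 56 mm, inner floor at 10 mm. Its foot, 47 mm across, 5 mm high, bevelled, drops into the seat and the 64 mm body rests on the rim. 0.10 to 0.17 kg. Origin: centre of the foot's underside, z up; a spacer seated in it has its origin 30 mm above.
- spacer: Loose dark grey ring, 64 mm outside, 27 mm high, open right through (35 mm hole, widening to a 56 mm mouth from 10 mm up). Foot 47 mm across, 5 mm high, bevelled, as on the bridge dish. 0.07 to 0.12 kg. Origin: centre of the foot's underside, z up; a crown dish seated in it has its origin 22 mm above.
- crown_dish: Loose pink ceramic dish, 64 mm outside, 31 mm high, holding three separate ivory crowns (fixed in it, top at 19 mm). Mouth 56 mm, inner floor at 10 mm. Foot 47 mm across, 5 mm high, bevelled. 0.09 to 0.16 kg. Origin: centre of the foot's underside, z up; a lid seated in it has its origin 26 mm above.
- lid: Loose cream ceramic lid: a 64 mm disc, top at 11 mm, with an upright round knob to grip, 22 mm across, from 11 to 36 mm. Foot 47 mm across, 5 mm high, bevelled. 0.08 to 0.13 kg. Origin: centre of the foot's underside, z up.
- empty_dish: Blue round ceramic dish, empty, same shape and size as the bridge dish (64 mm across, 35 mm high). Loose bystander, not to be used or moved. Origin: centre of its underside.
- cast: Yellow stone dental cast: a block 62 x 58 x 16 mm with a horseshoe of teeth on top, 26 mm high in all. Loose bystander. Origin: centre of its underside; x to the front teeth.
- bottle: Red insulated drinking bottle with a steel cap, 68 mm across, 180 mm high, standing at the right-hand side. Loose bystander. Origin: centre of its underside.
Not all that is in view belongs to the job. Leave any green, purple or turquoise look-alike of the crown_dish alone.

How it is judged:
By the outcome, as a careful person would: the job done as asked, in the order asked, and still so for the second after the job is handed in, with the robot touching nothing.
It also fails if it takes over 115 s, if anything falls off the work surface, if the arm or the gripper's body presses on something with over 40 N, if the wrist force passes 120 N, or if a joint passes its speed limit or range.

## Working session

There is one attempt and no reset: what is moved stays moved. The work goes in short steps, Python scripts to look and compute and a shell command to move; the robot and the scene stay as the last step left them, time stands still between calls to the robot, and variables do not carry over. Pictures are saved under pics/ and viewed, about 12 in all and at most 16, crops included, and the job is handed in when it is done.

```bash
mkdir -p pics; ls; cat > h.py <<'E'
from workcell import manip
import numpy as np, cv2
def shot(n,f=None,crop=None,scale=1):
    s=manip.read_state(); c=manip.get_calibration(n); p,d=manip.capture(n)
    np.savez(f'last_{n}.npz',p=p,d=d,**{k:np.array(v) for k,v in c.items()})
    if f:
        q=p[:,:,::-1]
        if crop: q=q[crop[1]:crop[3],crop[0]:crop[2]]
        cv2.imwrite('pics/'+f,cv2.resize(q,None,fx=scale,fy=scale,interpolation=cv2.INTER_CUBIC))
    return s,c,p,d
def cam(c,h=400):
    f=h/2/np.tan(np.radians(float(c['vfov']))/2)
    return np.array([[f,0,float(c['cx'])],[0,f,float(c['cy'])],[0,0,1]])
def ray(c,uv):
    r=cv2.undistortPoints(np.array(uv,float).reshape(-1,1,2),cam(c),np.array(c['distortion'],float)).reshape(-1,2)
    return np.c_[r,np.ones(len(r))]
def atz(c,uv,z):
    E=np.array(c['extrinsics']); D=ray(c,uv)@E[:3,:3].T; o=E[:3,3]
    return o+D*((np.asarray(z)-o[2])/D[:,2])[:,None]
def cloud(c,d):
    v,u=np.mgrid[:d.shape[0],:d.shape[1]]; r=ray(c,np.c_[u.ravel(),v.ravel()])
    E=np.array(c['extrinsics']); P=(r*d.reshape(-1,1))@E[:3,:3].T+E[:3,3]
    P[d.ravel()==0]=np.nan
    return P.reshape(*d.shape,3)
E
python3 - <<'E'
from h import *
for n in('top','scene','wrist'):
    s,c,p,d=shot(n,n+'0.png'); print(n,c)
print(s)
E
```

```text
pics
top {'vfov': 42.31621988351112, 'cx': 328.74629342846146, 'cy': 199.9199808797597, 'distortion': array([-0.08713642,  0.        ,  0.        ,  0.        ,  0.        ]), 'extrinsics': array([[-0.01278115, -0.98838595,  0.1514261 ,  0.25197202],
       [-0.9999153 ,  0.01226161, -0.00436426, -0.05989132],
       [ 0.00245685, -0.15146905, -0.98845895,  1.3752089 ],
       [ 0.        ,  0.        ,  0.        ,  1.        ]])}
scene {'vfov': 54.76305665562534, 'cx': 322.2787719701725, 'cy': 197.5161534577298, 'distortion': array([-0.06835667,  0.        ,  0.        ,  0.        ,  0.        ]), 'extrinsics': array([[ 0.6899053 ,  0.611595  , -0.3872754 ,  0.88453615],
       [ 0.72389159, -0.58034638,  0.37306707, -0.45364188],
       [ 0.00341208, -0.53772636, -0.84311252,  0.92327474],
       [ 0.        ,  0.        ,  0.        ,  1.        ]])}
wrist {'vfov': 68.26263221935113, 'cx': 321.2303664181286, 'cy': 195.41060757501174, 'distortion': array([0.01745393, 0.        , 0.        , 0.        , 0.        ]), 'extrinsics': array([[ 0.36507765,  0.89252844,  0.26478535,  0.
[... 167 characters left out ...]
 0.        ,  1.        ]])}
{'time_s': 0.1, 'joints': array([ 1.16469816e+00,  3.79351695e-01,  1.73474681e+00, -1.76165156e-05,
        1.02850066e+00, -3.32506791e-02]), 'dq': array([ 0.00051872,  0.00014797, -0.00135865,  0.00058468, -0.0005323 ,
        0.00017528]), 'effort': array([ 1.46558516e-03, -7.65027595e+01, -4.35291588e+01,  6.53067185e-02,
        3.98135406e-02,  3.10096891e-05]), 'position': array([0.25481825, 0.65157333, 0.21334484]), 'tcp_rot': array([-1.02304364e-04,  1.85341301e-01,  9.82674081e-01, -4.92804912e-04]), 'force': array([-0.20010842,  0.69250652, -0.01276388]), 'wrist_torque': array([ 0.03655199,  0.03083356, -0.00525495]), 'grip_width': 0.0909503202751216}
```

View pics/top0.png

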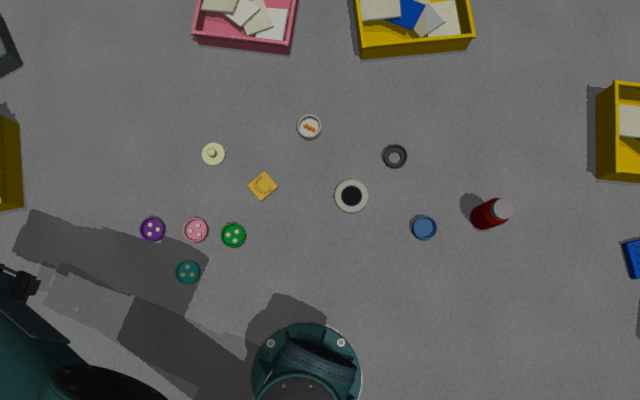

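View pics/scene0.png

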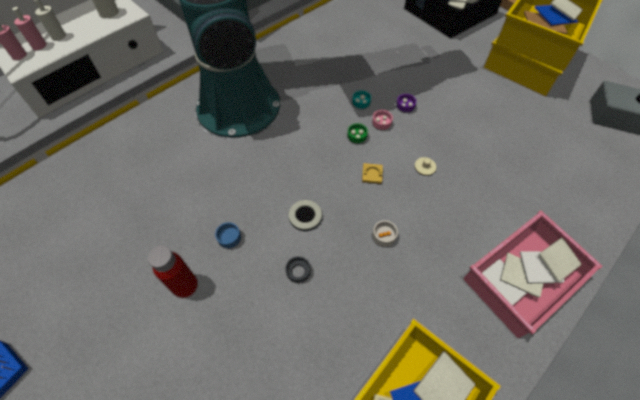

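The top view shows the pedestal at (351,196), bridge dish (309,127), spacer (394,156), pink dish (196,230) with its look-alikes around it, lid (213,154), cast (262,186), empty dish (424,228) and bottle around (490,213). The scene view agrees.

```bash
python3 - <<'E'
from h import *
c=np.load('last_top.npz'); p,d=c['p'],c['d']; P=cloud(c,d)
seeds=dict(ped=(351,196),bridge=(309,127),spacer=(394,156),crown=(196,230),lid=(213,154),cast=(262,186),empty=(424,228),green=(233,235),purple=(152,229),teal=(187,272))
H=dict(ped=.018,bridge=.035,spacer=.027,crown=.031,lid=.011,cast=.02,empty=.035,green=.031,purple=.031,teal=.031)
tab=np.nanmedian(P[250:330,440:600,2]); print('table z',tab)
for k,(u,v) in seeds.items():
    w=P[v-25:v+25,u-25:u+25]; m=np.hypot(w[...,0]-P[v,u,0],w[...,1]-P[v,u,1])<.055
    m&=(w[...,2]-tab>H[k]*.6)
    q=w[m]; (cx,cy),r=cv2.minEnclosingCircle(q[:,:2].astype(np.float32)) if len(q) else ((0,0),0)
    print(k,len(q),'circ',np.round([cx,cy,r],4),'med',np.round(q.mean(0),4),'zmax',np.percentile(q[:,2],95).round(4),'pix',atz(c,[(u,v)],H[k])[0].round(4))
E
```

```text
table z 0.0009805015315833554
ped 766 circ [ 0.4729 -0.1246  0.0451] med [ 0.472  -0.1243  0.0174] zmax 0.0229 pix [ 0.4697 -0.1252  0.018 ]
bridge 161 circ [ 0.6594 -0.0141  0.0326] med [ 0.659  -0.0146  0.0323] zmax 0.0386 pix [ 0.6561 -0.0153  0.035 ]
spacer 139 circ [ 0.577  -0.2452  0.0319] med [ 0.576  -0.2448  0.0254] zmax 0.0314 pix [ 0.5754 -0.2423  0.027 ]
crown 178 circ [0.3851 0.2876 0.033 ] med [0.3838 0.287  0.0281] zmax 0.035 pix [0.3824 0.2833 0.031 ]
lid 394 circ [0.5904 0.2411 0.0511] med [0.5903 0.2461 0.0154] zmax 0.036 pix [0.5912 0.2473 0.011 ]
cast 450 circ [0.503  0.1122 0.0408] med [0.502  0.1123 0.0186] zmax 0.0276 pix [0.4994 0.1117 0.02  ]
empty 156 circ [ 0.3831 -0.3164  0.0325] med [ 0.3829 -0.3178  0.0333] zmax 0.0398 pix [ 0.38   -0.3136  0.035 ]
green 155 circ [0.3699 0.1866 0.0324] med [0.3697 0.1889 0.0285] zmax 0.035 pix [0.3683 0.1854 0.031 ]
purple 177 circ [0.3885 0.4039 0.033 ] med [0.3879 0.4023 0.0281] zmax 0.0348 pix [0.3862 0.4008 0.031 ]
teal 169 circ [0.274  0.3079 0.0324] med [0.2735 0.3075 0.0284] zmax 0.0343 pix [0.2732 0.3046 0.031 ]
```

```bash
cat >> h.py <<'E'
from scipy.spatial.transform import Rotation as R
def rel(x,y,z,yaw):
    "tool-frame shift mm/turn deg to tool-down pose, jaw (tool y) at world yaw deg"
    s=manip.read_state(); q=s['tcp_rot']; r=R.from_quat([q[1],q[2],q[3],q[0]])
    a=np.radians(yaw); Y=np.array([np.cos(a),np.sin(a),0]); Z=np.array([0,0,-1.]); X=np.cross(Y,Z)
    T=R.from_matrix(np.c_[X,Y,Z])
    print('t',round(s['time_s'],2),'pos',s['position'].round(4),'jaw',np.degrees(np.arctan2(*r.as_matrix()[:2,1][::-1])).round(1),'F',s['force'].round(1),'w',round(s['grip_width'],4),'j',s['joints'].round(2))
    print('-> shift',r.inv().apply(np.array([x,y,z])-s['position']).__mul__(1000).round(1),'turn',(r.inv()*T).as_rotvec(degrees=True).round(1))
E
python3 -c "
from h import *
rel(.659,-.014,.16,0)"
```

```text
t 0.15 pos [0.2549 0.6516 0.2135] jaw 68.6 F [-0.5  0.3 -0.4] w 0.0911 j [ 1.16  0.38  1.73 -0.    1.03 -0.03]
-> shift [-618.8 -472.6   53.8] turn [-0.   0.  68.6]
```

```bash
python3 -m handwheel '[[[-619,-473,54],[0,0,68.6]],[[-619,-473,54],[0,0,68.6]],[[-619,-473,54],[0,0,68.6]],[[-619,-473,54],[0,0,68.6]],[[-619,-473,54],[0,0,68.6]],[[-619,-473,54],[0,0,68.6]],[[-619,-473,54],[0,0,68.6]],[[-619,-473,54],[0,0,68.6]],[[-619,-473,54],[0,0,68.6]],[[-619,-473,54],[0,0,68.6]]]' -1 20
python3 -c "
from h import *
rel(.659,-.014,.16,0)"
```

```text
time_s: 0.98
position: [0.4711, 0.2946, 0.185]
tcp_rot: [0.0, 0.709, 0.705, -0.0]
force: [1.0, 0.9, -0.1]
grip_width: 0.0914
t 0.98 pos [0.4711 0.2946 0.185 ] jaw -0.4 F [ 1.   0.9 -0.1] w 0.0914 j [ 0.52  0.19  2.04 -0.    0.91  0.52]
-> shift [-307.4  189.8   25.2] turn [-0.   0.  -0.4]
```

```bash
python3 -m handwheel '[[[-307,190,25],[0,0,-0.4]],[[-307,190,25],[0,0,-0.4]],[[-307,190,25],[0,0,-0.4]],[[-307,190,25],[0,0,-0.4]],[[-307,190,25],[0,0,-0.4]],[[-307,190,25],[0,0,-0.4]],[[-307,190,25],[0,0,-0.4]],[[-307,190,25],[0,0,-0.4]],[[-307,190,25],[0,0,-0.4]],[[-307,190,25],[0,0,-0.4]]]'
python3 -c "
from h import *
rel(.659,-.014,.16,0)
shot('wrist','w1.png')
"
```

```text
time_s: 1.82
position: [0.6614, -0.018, 0.1597]
tcp_rot: [0.001, 0.708, 0.706, -0.0]
force: [-0.5, -0.4, -0.3]
grip_width: 0.0913
t 1.82 pos [ 0.6614 -0.018   0.1597] jaw -0.1 F [-0.5 -0.4 -0.3] w 0.0913 j [-0.06  0.38  1.84 -0.    0.92 -0.06]
-> shift [ 3.9 -2.4 -0.3] turn [ 0.   0.1 -0.1]
```

View pics/w1.png

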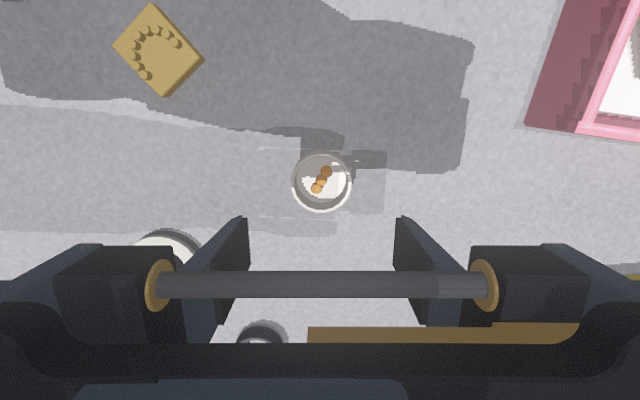

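The wrist view shows the bridge dish with its rim circle centred at about (322,181); the pedestal is at lower left and the cast at upper left.

```bash
cat >> h.py <<'E'
def near(x,y,zlo,zhi,r=.045,n='wrist',rf=.032):
    "centre of enclosing circle and coverage-fit of round piece near x,y from last picture depth"
    c=np.load(f'last_{n}.npz'); P=cloud(c,c['d']).reshape(-1,3); 
    q=P[(np.hypot(P[:,0]-x,P[:,1]-y)<r)&(P[:,2]>zlo)&(P[:,2]<zhi)]
    (cx,cy),rr=cv2.minEnclosingCircle(q[:,:2].astype(np.float32))
    # outermost points per bearing, least squares circle of known radius
    from scipy.optimize import least_squares
    a=np.arctan2(q[:,1]-cy,q[:,0]-cx); b=np.floor((a+np.pi)/(2*np.pi)*36).astype(int)
    e=np.array([q[b==i][np.argmax(np.hypot(*(q[b==i][:,:2]-[cx,cy]).T))][:2] for i in np.unique(b)])
    s=least_squares(lambda t:np.hypot(e[:,0]-t[0],e[:,1]-t[1])-t[2],[cx,cy,rf],loss='soft_l1',f_scale=.001)
    print('n',len(q),'enc',np.round([cx,cy,rr],4),'fit',s.x.round(4),'bins',len(e),'z',np.percentile(q[:,2],[5,50,95]).round(4))
    return s.x
E
python3 -c "
from h import *
near(.659,-.014,.028,.042)
c=np.load('last_wrist.npz'); print(atz(c,[(322,181)],.035))
near(.4729,-.1246,.012,.024,.06,'wrist',.045)
near(.4729,-.1246,.012,.024,.06,'top',.045)
"
```

```text
n 818 enc [ 0.6604 -0.0122  0.032 ] fit [ 0.6604 -0.0119  0.0316] bins 36 z [0.0294 0.0345 0.0358]
[[ 0.66109289 -0.00859238  0.035     ]]
n 688 enc [ 0.4756 -0.0942  0.0352] fit [ 0.4724 -0.1029  0.0274] bins 26 z [0.0124 0.0175 0.019 ]
n 733 enc [ 0.4729 -0.1246  0.0451] fit [ 0.4726 -0.1247  0.0442] bins 36 z [0.0128 0.0172 0.0222]
```

```bash
python3 -c "
from h import *
rel(.6604,-.012,.01,0)"
```

```text
t 1.87 pos [ 0.66   -0.0159  0.1596] jaw -0.1 F [ 0.5  0.3 -1. ] w 0.091 j [-0.06  0.38  1.84 -0.    0.92 -0.06]
-> shift [  4.    0.5 149.6] turn [-0.   0.  -0.1]
```

```bash
python3 -m handwheel '[[[4,0.5,40],[0,0,0]],[[4,0.5,75],[0,0,0]],[[4,0.5,100],[0,0,0]],[[4,0.5,115],[0,0,0]],[[4,0.5,128],[0,0,0]],[[4,0.5,138],[0,0,0]],[[4,0.5,145],[0,0,0]],[[4,0.5,149.5],[0,0,0]],[[4,0.5,149.5],[0,0,0]],[[4,0.5,149.5],[0,0,0]]]'
python3 -m handwheel '[[[0,0,0],[0,0,0]],[[0,0,0],[0,0,0]],[[0,0,0],[0,0,0]],[[0,0,0],[0,0,0]],[[0,0,0],[0,0,0]],[[0,0,0],[0,0,0]],[[0,0,0],[0,0,0]],[[0,0,0],[0,0,0]]]' 0.6 20
python3 -c "
from h import *
rel(.6604,-.012,.01,0)"
```

```text
time_s: 2.7
position: [0.6609, -0.012, 0.0108]
tcp_rot: [0.0, 0.708, 0.706, -0.0]
force: [-0.9, 0.8, 0.6]
grip_width: 0.0913
time_s: 3.37
position: [0.661, -0.012, 0.011]
tcp_rot: [0.0, 0.708, 0.706, -0.0]
force: [-0.9, -0.5, 5.6]
grip_width: 0.0641
t 3.37 pos [ 0.661 -0.012  0.011] jaw -0.1 F [-0.9 -0.5  5.6] w 0.0641 j [-0.05  0.6   1.86 -0.    0.69 -0.05]
-> shift [ 0.  -0.6  1. ] turn [ 0.   0.  -0.1]
```

```bash
python3 -m handwheel '[[[0,0,-20],[0,0,0]],[[0,0,-50],[0,0,0]],[[0,0,-90],[0,0,0]],[[20,-35,-110],[0,0,0]],[[45,-70,-110],[0,0,0]],[[65,-105,-110],[0,0,0]],[[85,-140,-110],[0,0,0]],[[-110,-188,-110],[0,0,0]],[[-110,-188,-110],[0,0,0]],[[-110,-188,-110],[0,0,0]]]'
python3 -c "
from h import *
rel(.4735,-.1225,.12,0)"
```

```text
time_s: 4.2
position: [0.4905, -0.0483, 0.1211]
tcp_rot: [0.001, 0.706, 0.708, -0.0]
force: [1.3, -0.8, -2.0]
grip_width: 0.064
t 4.2 pos [ 0.4905 -0.0483  0.1211] jaw 0.1 F [ 1.3 -0.8 -2. ] w 0.064 j [-0.15  0.2   2.19 -0.    0.75 -0.15]
-> shift [-74.1 -17.2   1.1] turn [0.1 0.1 0.1]
```

```bash
python3 -m handwheel '[[[-37,-9,0],[0,0,0]],[[-74,-17,0],[0,0,0]],[[-74,-17,0],[0,0,0]],[[-74,-17,0],[0,0,0]],[[-74,-17,0],[0,0,0]],[[-74,-17,0],[0,0,0]]]'
python3 -c "
from h import *
rel(.4735,-.1225,.12,0)
shot('wrist','w2.png')
near(.4735,-.1225,.012,.024,.06,'wrist',.045)
near(.4735,-.1225,.13,.15,.06,'wrist',.032)
"
```

```text
time_s: 4.7
position: [0.4738, -0.1215, 0.121]
tcp_rot: [0.001, 0.706, 0.708, -0.0]
force: [-0.4, 0.5, -1.5]
grip_width: 0.0641
t 4.7 pos [ 0.4738 -0.1215  0.121 ] jaw 0.2 F [-0.4  0.5 -1.5] w 0.0641 j [-0.3   0.19  2.2  -0.    0.75 -0.3 ]
-> shift [-1.  -0.3  1. ] turn [0.  0.  0.2]
n 3277 enc [ 0.4708 -0.1225  0.0449] fit [ 0.4709 -0.1226  0.0447] bins 23 z [0.0122 0.0175 0.0189]
n 3755 enc [ 0.4727 -0.1101  0.0432] fit [ 0.4727 -0.1213  0.0321] bins 34 z [0.1318 0.1439 0.147 ]
```

View pics/w2.png

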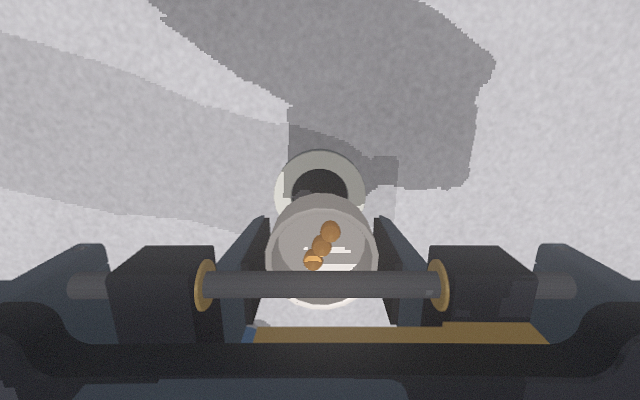

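The dish is held upright over the pedestal, whose visible arc fits a circle centred at (0.471,-0.1225). The dish is about 2 mm off, so I'll correct while lowering it.

```bash
python3 -m handwheel '[[[-1.2,-1.8,25],[0,0,0]],[[-1.2,-1.8,50],[0,0,0]],[[-1.2,-1.8,68],[0,0,0]],[[-1.2,-1.8,78],[0,0,0]],[[-1.2,-1.8,84],[0,0,0]],[[-1.2,-1.8,88],[0,0,0]],[[-1.2,-1.8,91],[0,0,0]],[[-1.2,-1.8,91],[0,0,0]],[[-1.2,-1.8,91],[0,0,0]]]'
python3 -m handwheel '[[[0,0,1],[0,0,0]],[[0,0,2],[0,0,0]],[[0,0,3],[0,0,0]],[[0,0,4],[0,0,0]],[[0,0,5],[0,0,0]],[[0,0,5.6],[0,0,0]],[[0,0,5.6],[0,0,0]],[[0,0,5.6],[0,0,0]]]'
```

```text
time_s: 5.5
position: [0.4725, -0.1227, 0.0306]
tcp_rot: [0.001, 0.706, 0.708, 0.0]
force: [-0.3, -0.0, -1.0]
grip_width: 0.0641
time_s: 6.17
position: [0.4725, -0.1227, 0.0249]
tcp_rot: [0.001, 0.706, 0.708, 0.0]
force: [-0.1, -0.2, -1.4]
grip_width: 0.0638
```

```bash
python3 -m handwheel '[[[0,0,0.5],[0,0,0]],[[0,0,1],[0,0,0]],[[0,0,1],[0,0,0]],[[0,0,1],[0,0,0]]]'; python3 -m handwheel '[[[0,0,0.5],[0,0,0]],[[0,0,0.8],[0,0,0]],[[0,0,0.8],[0,0,0]]]'
```

```text
time_s: 6.5
position: [0.4725, -0.1227, 0.024]
tcp_rot: [0.001, 0.706, 0.708, 0.0]
force: [-1.4, 1.5, 3.1]
grip_width: 0.064
time_s: 6.75
position: [0.4725, -0.1227, 0.0239]
tcp_rot: [0.001, 0.706, 0.708, 0.0]
force: [-7.1, 2.0, 20.3]
grip_width: 0.0639
```

```bash
python3 -m handwheel '[[[0,0,-0.5],[0,0,0]],[[0,0,-0.5],[0,0,0]],[[0,0,-0.5],[0,0,0]],[[0,0,-0.5],[0,0,0]],[[0,0,-0.5],[0,0,0]],[[0,0,-0.5],[0,0,0]],[[0,0,-0.5],[0,0,0]]]' -1
python3 -m handwheel '[[[0,0,-20],[0,0,0]],[[0,0,-50],[0,0,0]],[[0,0,-90],[0,0,0]],[[0,0,-125],[0,0,0]],[[0,0,-125],[0,0,0]],[[0,0,-125],[0,0,0]]]'
python3 -c "
from h import *
shot('wrist','w3.png')
near(.4725,-.1227,.042,.052,.045,'wrist',.032)
near(.4709,-.1226,.012,.024,.06,'wrist',.045)
near(.577,-.244,.02,.033,.045,'wrist',.032)
rel(.578,-.243,.12,0)"
```

```text
time_s: 7.33
position: [0.4725, -0.1227, 0.0243]
tcp_rot: [0.001, 0.706, 0.708, -0.0]
force: [-0.5, 0.4, -0.5]
grip_width: 0.0912
time_s: 7.83
position: [0.4735, -0.1229, 0.1511]
tcp_rot: [0.002, 0.706, 0.708, 0.001]
force: [0.1, -0.3, -0.8]
grip_width: 0.0912
n 898 enc [ 0.4713 -0.1227  0.032 ] fit [ 0.4716 -0.1226  0.0316] bins 36 z [0.0434 0.0476 0.0489]
n 3436 enc [ 0.471  -0.1226  0.0449] fit [ 0.471  -0.1224  0.0445] bins 36 z [0.0167 0.0188 0.0236]
n 165 enc [ 0.5687 -0.2458  0.03  ] fit [ 0.5766 -0.2424  0.0312] bins 12 z [0.0209 0.0259 0.0276]
t 7.88 pos [ 0.4725 -0.1226  0.1495] jaw 0.2 F [ 0.1 -0.2  0.1] w 0.0911 j [-0.3   0.14  2.19 -0.    0.81 -0.3 ]
-> shift [-120.7  105.    29.9] turn [0.1 0.1 0.2]
```

View pics/w3.png

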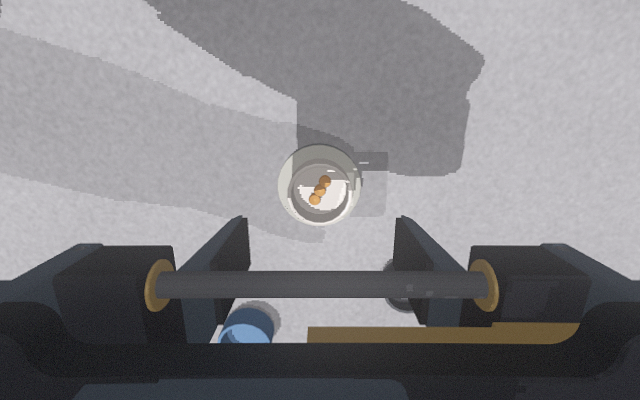

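The bridge dish sits centred in the pedestal, with its rim level at z = 0.048. Next is the spacer.

```bash
python3 -m handwheel '[[[-28,26,0],[0,0,0]],[[-55,50,0],[0,0,0]],[[-85,75,0],[0,0,0]],[[-110,97,0],[0,0,0]],[[-120.5,105,0],[0,0,0]],[[-120.5,105,0],[0,0,0]],[[-120.5,105,0],[0,0,0]],[[-120.5,105,0],[0,0,0]]]'
python3 -c "
from h import *
shot('wrist','w4.png')
near(.577,-.244,.02,.033,.045,'wrist',.032)
rel(.578,-.243,.01,0)"
```

```text
time_s: 8.55
position: [0.5764, -0.2416, 0.1486]
tcp_rot: [-0.0, 0.706, 0.708, -0.0]
force: [-0.1, 0.0, -0.8]
grip_width: 0.091
n 816 enc [ 0.5774 -0.2431  0.032 ] fit [ 0.5771 -0.2429  0.0316] bins 36 z [0.0217 0.0265 0.0277]
t 8.6 pos [ 0.5766 -0.2415  0.149 ] jaw 0.2 F [-0.7 -0.1  0.6] w 0.0912 j [-0.43  0.35  1.92 -0.    0.88 -0.44]
-> shift [ -1.4   1.4 139. ] turn [0.  0.  0.2]
```

```bash
python3 -m handwheel '[[[-1.4,1.4,40],[0,0,0]],[[-1.4,1.4,75],[0,0,0]],[[-1.4,1.4,100],[0,0,0]],[[-1.4,1.4,115],[0,0,0]],[[-1.4,1.4,126],[0,0,0]],[[-1.4,1.4,134],[0,0,0]],[[-1.4,1.4,138],[0,0,0]],[[-1.4,1.4,140.5],[0,0,0]],[[-1.4,1.4,140.5],[0,0,0]],[[-1.4,1.4,140.5],[0,0,0]]]'
python3 -m handwheel '[[[0,0,0],[0,0,0]],[[0,0,0],[0,0,0]],[[0,0,0],[0,0,0]],[[0,0,0],[0,0,0]],[[0,0,0],[0,0,0]],[[0,0,0],[0,0,0]],[[0,0,0],[0,0,0]],[[0,0,0],[0,0,0]]]' 0.6 20
python3 -m handwheel '[[[0,0,-20],[0,0,0]],[[0,0,-50],[0,0,0]],[[0,0,-90],[0,0,0]],[[0,0,-125],[0,0,0]],[[0,0,-140],[0,0,0]],[[0,0,-140],[0,0,0]],[[0,0,-140],[0,0,0]]]'
python3 -c "
from h import *
rel(.4725,-.1227,.15,0)"
```

```text
time_s: 9.43
position: [0.5786, -0.2432, 0.0094]
tcp_rot: [0.001, 0.706, 0.708, 0.0]
force: [-0.5, -0.3, 0.2]
grip_width: 0.0912
time_s: 10.1
position: [0.5787, -0.2433, 0.0095]
tcp_rot: [0.001, 0.706, 0.708, 0.0]
force: [-0.2, -0.3, 3.6]
grip_width: 0.0642
time_s: 10.68
position: [0.5786, -0.2432, 0.1498]
tcp_rot: [0.001, 0.706, 0.708, 0.0]
force: [0.2, -0.2, -0.8]
grip_width: 0.0641
t 10.68 pos [ 0.5786 -0.2432  0.1498] jaw 0.2 F [ 0.2 -0.2 -0.8] w 0.0641 j [-0.43  0.35  1.91 -0.    0.88 -0.44]
-> shift [ 120.9 -105.6   -0.6] turn [0.1 0.1 0.2]
```

```bash
python3 -m handwheel '[[[30,-26,0],[0,0,0]],[[60,-53,0],[0,0,0]],[[90,-79,0],[0,0,0]],[[112,-98,0],[0,0,0]],[[121,-105.6,0],[0,0,0]],[[121,-105.6,0],[0,0,0]],[[121,-105.6,0],[0,0,0]],[[121,-105.6,0],[0,0,0]]]'
python3 -c "
from h import *
shot('wrist','w5.png')
near(.4716,-.1227,.042,.052,.045,'wrist',.032)
near(.4709,-.1226,.012,.024,.06,'wrist',.045)
near(.4716,-.1227,.16,.175,.045,'wrist',.032)
rel(.4725,-.1227,.06,0)"
```

```text
time_s: 11.35
position: [0.4734, -0.1233, 0.149]
tcp_rot: [0.001, 0.706, 0.708, 0.0]
force: [0.1, -0.0, -0.3]
grip_width: 0.0641
n 670 enc [ 0.4716 -0.1228  0.0321] fit [ 0.4715 -0.1225  0.0315] bins 29 z [0.0434 0.0476 0.0488]
n 2774 enc [ 0.4711 -0.1226  0.045 ] fit [ 0.4709 -0.1224  0.0444] bins 32 z [0.0167 0.0184 0.0235]
n 2562 enc [ 0.4717 -0.1127  0.042 ] fit [ 0.4724 -0.1231  0.0321] bins 32 z [0.161  0.166  0.1728]
t 11.4 pos [ 0.4735 -0.1234  0.1491] jaw 0.2 F [ 0.7 -0.7 -1.1] w 0.0644 j [-0.3   0.14  2.19 -0.    0.81 -0.3 ]
-> shift [ 0.8 -1.2 89.1] turn [0.1 0.1 0.2]
```

```bash
python3 -m handwheel '[[[0.7,-1,30],[0,0,0]],[[0.7,-1,55],[0,0,0]],[[0.7,-1,70],[0,0,0]],[[0.7,-1,79],[0,0,0]],[[0.7,-1,85],[0,0,0]],[[0.7,-1,89],[0,0,0]],[[0.7,-1,92],[0,0,0]],[[0.7,-1,93],[0,0,0]],[[0.7,-1,93],[0,0,0]]]'
python3 -m handwheel '[[[0,0,1],[0,0,0]],[[0,0,2],[0,0,0]],[[0,0,2.8],[0,0,0]],[[0,0,3.6],[0,0,0]],[[0,0,3.9],[0,0,0]],[[0,0,3.9],[0,0,0]]]'
```

```text
time_s: 12.15
position: [0.4731, -0.123, 0.0565]
tcp_rot: [0.002, 0.706, 0.708, 0.001]
force: [-0.5, 1.1, -1.0]
grip_width: 0.0641
time_s: 12.65
position: [0.4731, -0.123, 0.0527]
tcp_rot: [0.002, 0.706, 0.708, 0.001]
force: [-1.5, 0.5, 2.6]
grip_width: 0.064
```

```bash
python3 -m handwheel '[[[0,0,0.4],[0,0,0]],[[0,0,0.5],[0,0,0]],[[0,0,0.5],[0,0,0]]]'
python3 -m handwheel '[[[0,0,-0.2],[0,0,0]],[[0,0,-0.2],[0,0,0]],[[0,0,-0.2],[0,0,0]],[[0,0,-0.2],[0,0,0]],[[0,0,-0.2],[0,0,0]],[[0,0,-0.2],[0,0,0]],[[0,0,-0.2],[0,0,0]]]' -1
python3 -m handwheel '[[[0,0,-20],[0,0,0]],[[0,0,-50],[0,0,0]],[[0,0,-90],[0,0,0]],[[0,0,-125],[0,0,0]],[[0,0,-125],[0,0,0]],[[0,0,-125],[0,0,0]]]'
python3 -c "
from h import *
shot('wrist','w6.png')
near(.472,-.1227,.063,.078,.045,'wrist',.032)
near(.4709,-.1226,.012,.024,.06,'wrist',.045)
rel(.386,.289,.178,82)
rel(.386,.289,.178,82-180)"
```

```text
time_s: 12.9
position: [0.4732, -0.123, 0.0526]
tcp_rot: [0.002, 0.706, 0.708, 0.0]
force: [-3.1, 0.7, 10.4]
grip_width: 0.0643
time_s: 13.48
position: [0.4732, -0.123, 0.0527]
tcp_rot: [0.002, 0.706, 0.708, 0.0]
force: [0.9, 0.1, -0.2]
grip_width: 0.0913
time_s: 13.98
position: [0.4739, -0.1232, 0.1797]
tcp_rot: [0.004, 0.706, 0.708, 0.001]
force: [0.0, 0.2, -0.8]
grip_width: 0.0911
n 898 enc [ 0.4723 -0.1228  0.032 ] fit [ 0.4722 -0.1227  0.0316] bins 36 z [0.0644 0.0695 0.0709]
n 1789 enc [ 0.4709 -0.1226  0.0448] fit [ 0.4703 -0.1171  0.041 ] bins 36 z [0.0165 0.0181 0.0233]
t 14.03 pos [ 0.4729 -0.1229  0.1781] jaw 0.2 F [ 0.1 -0.1 -1.2] w 0.0911 j [-0.3   0.09  2.18 -0.    0.87 -0.3 ]
-> shift [412.1 -85.5  -1.1] turn [  0.1   0.3 -81.8]
t 14.03 pos [ 0.4729 -0.1229  0.1781] jaw 0.2 F [ 0.1 -0.1 -1.2] w 0.0911 j [-0.3   0.09  2.18 -0.    0.87 -0.3 ]
-> shift [412.1 -85.5  -1.1] turn [ 0.3 -0.1 98.2]
```

View pics/w6.png

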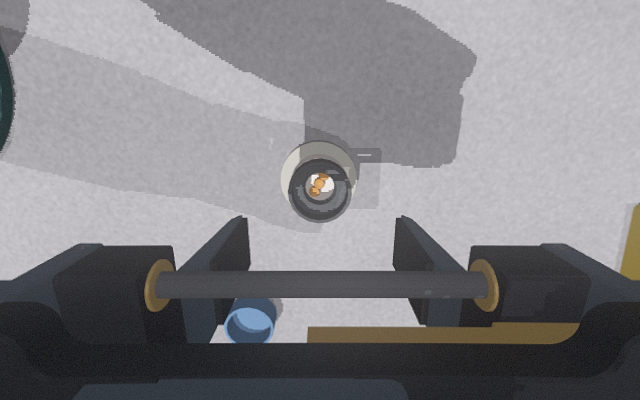

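The spacer is seated: its rim is level at z = 0.070 and centred. The amber bridge shows through the hole. For the pink dish I'll set the jaws at 36°, so the fingers pass clear of the look-alikes.

```bash
python3 -m handwheel '[[[40,4,0],[0,0,-4]],[[80,8,0],[0,0,-8]],[[120,12,0],[0,0,-12]],[[160,16,0],[0,0,-16]],[[200,20,0],[0,0,-20]],[[240,5,0],[0,0,-24]],[[275,-15,0],[0,0,-28]],[[310,-35,0],[0,0,-32]],[[345,-55,0],[0,0,-36]],[[380,-70,0],[0,0,-36]]]'
python3 -c "
from h import *
rel(.386,.289,.15,36)"
```

```text
time_s: 14.87
position: [0.3989, 0.2577, 0.1753]
tcp_rot: [0.002, 0.45, 0.893, -0.001]
force: [0.9, 0.3, 0.4]
grip_width: 0.0909
t 14.87 pos [0.3989 0.2577 0.1753] jaw 36.5 F [0.9 0.3 0.4] w 0.0909 j [ 0.53  0.08  2.2  -0.01  0.87 -0.11]
-> shift [32.9  8.2 25.2] turn [-0.1  0.2  0.5]
```

```bash
python3 -m handwheel '[[[33,8,25],[0,0,0.5]],[[33,8,25],[0,0,0.5]],[[33,8,25],[0,0,0.5]],[[33,8,25],[0,0,0.5]],[[33,8,25],[0,0,0.5]],[[33,8,25],[0,0,0.5]]]'
python3 -c "
from h import *
shot('wrist','w7.png')
f=near(.386,.289,.024,.037,.045,'wrist',.032)
a=np.radians(36); rel(f[0]+.0009*np.cos(a),f[1]+.0009*np.sin(a),.0095,36)"
```

```text
time_s: 15.37
position: [0.3865, 0.2882, 0.1504]
tcp_rot: [0.002, 0.455, 0.891, -0.001]
force: [-0.1, 0.8, 0.4]
grip_width: 0.0912
n 848 enc [0.3829 0.2909 0.0319] fit [0.3829 0.291  0.0316] bins 36 z [0.0254 0.0305 0.0319]
t 15.42 pos [0.3865 0.2882 0.1505] jaw 35.9 F [0.2 0.5 0.1] w 0.0912 j [ 0.59  0.13  2.2  -0.01  0.81 -0.03]
-> shift [  4.9  -0.4 141. ] turn [-0.   0.2 -0.1]
```

View pics/w7.png

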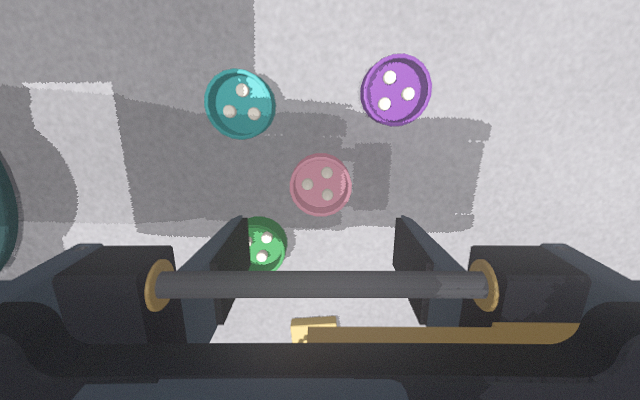

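The pink dish is at (321,184), clear of teal, purple and green for this jaw angle. I'll go down and grip it.

```bash
python3 -m handwheel '[[[4.5,-0.4,40],[0,0.2,0]],[[4.5,-0.4,75],[0,0.2,0]],[[4.5,-0.4,100],[0,0.2,0]],[[4.5,-0.4,115],[0,0.2,0]],[[4.5,-0.4,126],[0,0.2,0]],[[4.5,-0.4,134],[0,0.2,0]],[[4.5,-0.4,138],[0,0.2,0]],[[4.5,-0.4,140.5],[0,0.2,0]],[[4.5,-0.4,140.5],[0,0.2,0]],[[4.5,-0.4,140.5],[0,0.2,0]]]'
python3 -m handwheel '[[[0,0,0],[0,0,0]],[[0,0,0],[0,0,0]],[[0,0,0],[0,0,0]],[[0,0,0],[0,0,0]],[[0,0,0],[0,0,0]],[[0,0,0],[0,0,0]],[[0,0,0],[0,0,0]],[[0,0,0],[0,0,0]]]' 0.6 20
python3 -m handwheel '[[[0,0,-20],[0,0,0]],[[0,0,-50],[0,0,0]],[[0,0,-90],[0,0,0]],[[0,0,-125],[0,0,0]],[[0,0,-165],[0,0,0]],[[0,0,-165],[0,0,0]],[[0,0,-165],[0,0,0]]]'
python3 -c "
from h import *
rel(.4731,-.123,.175,0)"
```

```text
time_s: 16.25
position: [0.3843, 0.2914, 0.0107]
tcp_rot: [0.0, 0.455, 0.89, 0.0]
force: [0.4, 0.1, -0.9]
grip_width: 0.0911
time_s: 16.92
position: [0.3843, 0.2915, 0.0108]
tcp_rot: [0.0, 0.455, 0.891, 0.0]
force: [-1.4, -0.5, 6.0]
grip_width: 0.0636
time_s: 17.5
position: [0.3852, 0.2921, 0.1778]
tcp_rot: [0.001, 0.455, 0.891, 0.002]
force: [0.5, -0.1, -0.9]
grip_width: 0.0636
t 17.5 pos [0.3852 0.2921 0.1778] jaw 35.9 F [ 0.5 -0.1 -0.9] w 0.0636 j [ 0.6   0.08  2.19 -0.    0.87 -0.02]
-> shift [-387.9 -172.     2.1] turn [ 0.3 -0.1 35.9]
```

```bash
python3 -m handwheel '[[[-20,-2,0],[0,0,3]],[[-50,-6,0],[0,0,7]],[[-85,-11,0],[0,0,11]],[[-120,-16,0],[0,0,15]],[[-155,-21,0],[0,0,19]],[[-190,-26,0],[0,0,23]],[[-225,-31,0],[0,0,27]],[[-257,-48,0],[0,0,31]],[[-288,-73,0],[0,0,36]],[[-315,-98,0],[0,0,36]]]'
python3 -c "
from h import *
rel(.4731,-.123,.175,0)"
```

```text
time_s: 18.33
position: [0.4896, -0.0224, 0.1757]
tcp_rot: [-0.0, 0.71, 0.704, 0.002]
force: [1.1, 0.7, -1.6]
grip_width: 0.0636
t 18.33 pos [ 0.4896 -0.0224  0.1757] jaw -0.4 F [ 1.1  0.7 -1.6] w 0.0636 j [-0.09  0.1   2.17  0.    0.87 -0.09]
-> shift [-100.7  -15.8    0.4] turn [ 0.1 -0.2 -0.4]
```

```bash
python3 -m handwheel '[[[-32,-5,0],[0,0,-0.4]],[[-64,-10,0],[0,0,-0.4]],[[-90,-14,0],[0,0,-0.4]],[[-100.7,-15.8,0],[0,-0.2,-0.4]],[[-100.7,-15.8,0],[0,-0.2,-0.4]],[[-100.7,-15.8,0],[0,-0.2,-0.4]],[[-100.7,-15.8,0],[0,-0.2,-0.4]],[[-100.7,-15.8,0],[0,-0.2,-0.4]]]'
python3 -c "
from h import *
shot('wrist','w8.png')
near(.472,-.1227,.063,.078,.045,'wrist',.032)
near(.4725,-.1227,.185,.201,.045,'wrist',.032)
rel(.4731,-.123,.0757,0)"
```

```text
time_s: 19.0
position: [0.473, -0.1219, 0.175]
tcp_rot: [0.001, 0.707, 0.707, 0.0]
force: [0.9, -0.1, -1.4]
grip_width: 0.0639
n 508 enc [ 0.4721 -0.1223  0.0318] fit [ 0.4721 -0.1226  0.0316] bins 22 z [0.065  0.0696 0.0708]
n 2958 enc [ 0.4725 -0.1123  0.0416] fit [ 0.472  -0.1221  0.0321] bins 34 z [0.1866 0.1945 0.1983]
t 19.05 pos [ 0.4731 -0.1219  0.1751] jaw 0.0 F [-1.3 -0.3 -0.9] w 0.0638 j [-0.3   0.1   2.18  0.    0.87 -0.3 ]
-> shift [-1.  -0.2 99.4] turn [0.1 0.  0. ]
```

View pics/w8.png

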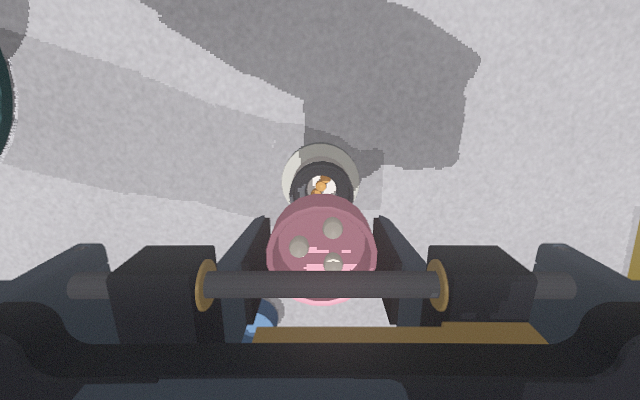

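The pink dish is held upright over the stack, aligned to within about 0.5 mm. Lowering it now.

```bash
python3 -m handwheel '[[[-0.5,0,30],[0,0,0]],[[-0.5,0,55],[0,0,0]],[[-0.5,0,72],[0,0,0]],[[-0.5,0,82],[0,0,0]],[[-0.5,0,89],[0,0,0]],[[-0.5,0,93],[0,0,0]],[[-0.5,0,95.5],[0,0,0]],[[-0.5,0,95.5],[0,0,0]],[[-0.5,0,95.5],[0,0,0]]]'
python3 -m handwheel '[[[0,0,1],[0,0,0]],[[0,0,2],[0,0,0]],[[0,0,2.8],[0,0,0]],[[0,0,3.6],[0,0,0]],[[0,0,4],[0,0,0]],[[0,0,4],[0,0,0]]]'
```

```text
time_s: 19.8
position: [0.4737, -0.1226, 0.0802]
tcp_rot: [0.001, 0.707, 0.707, 0.001]
force: [0.6, -0.1, -0.4]
grip_width: 0.0637
time_s: 20.3
position: [0.4737, -0.1226, 0.0761]
tcp_rot: [0.001, 0.707, 0.707, 0.001]
force: [-0.3, 0.7, -1.0]
grip_width: 0.0637
```

```bash
python3 -m handwheel '[[[0,0,0.4],[0,0,0]],[[0,0,0.6],[0,0,0]],[[0,0,0.6],[0,0,0]]]'
python3 -m handwheel '[[[0,0,0.3],[0,0,0]],[[0,0,0.4],[0,0,0]],[[0,0,0.4],[0,0,0]]]'
```

```text
time_s: 20.55
position: [0.4738, -0.1226, 0.0758]
tcp_rot: [0.001, 0.707, 0.707, 0.001]
force: [-2.5, 0.5, 5.1]
grip_width: 0.0633
time_s: 20.8
position: [0.4738, -0.1226, 0.0758]
tcp_rot: [0.001, 0.707, 0.707, 0.0]
force: [-3.3, 0.4, 9.4]
grip_width: 0.0636
```

```bash
python3 -m handwheel '[[[0,0,-0.2],[0,0,0]],[[0,0,-0.2],[0,0,0]],[[0,0,-0.2],[0,0,0]],[[0,0,-0.2],[0,0,0]],[[0,0,-0.2],[0,0,0]],[[0,0,-0.2],[0,0,0]],[[0,0,-0.2],[0,0,0]]]' -1
python3 -m handwheel '[[[0,0,-20],[0,0,0]],[[0,0,-50],[0,0,0]],[[0,0,-90],[0,0,0]],[[0,0,-120],[0,0,0]],[[0,0,-120],[0,0,0]],[[0,0,-120],[0,0,0]]]'
python3 -c "
from h import *
shot('wrist','w9.png')
near(.4725,-.1227,.09,.102,.045,'wrist',.032)
rel(.592,.244,.18,0)"
```

```text
time_s: 21.38
position: [0.4738, -0.1226, 0.0759]
tcp_rot: [0.001, 0.707, 0.707, 0.0]
force: [0.5, -0.1, 0.6]
grip_width: 0.0914
time_s: 21.88
position: [0.4744, -0.1228, 0.1976]
tcp_rot: [0.002, 0.707, 0.707, 0.001]
force: [-0.9, 0.6, -1.3]
grip_width: 0.0913
n 916 enc [ 0.4729 -0.123   0.032 ] fit [ 0.4729 -0.1228  0.0316] bins 36 z [0.0909 0.0956 0.0969]
t 21.93 pos [ 0.4735 -0.1225  0.1961] jaw 0.0 F [-0.7 -0.1 -0.6] w 0.0909 j [-0.3   0.07  2.17 -0.    0.91 -0.3 ]
-> shift [366.5 118.7  16.1] turn [0.2 0.1 0. ]
```

View pics/w9.png

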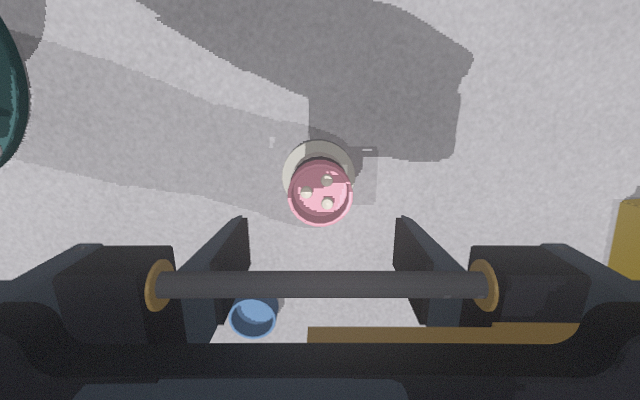

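The pink dish is home: its rim is at z = 0.096 (nominal 0.096), level and centred. The lid is the last piece.

```bash
python3 -m handwheel '[[[38,12,0],[0,0,0]],[[76,24,0],[0,0,0]],[[114,36,0],[0,0,0]],[[152,48,4],[0,0,0]],[[190,60,8],[0,0,0]],[[228,74,12],[0,0,0]],[[266,86,16],[0,0,0]],[[304,98,16],[0,0,0]],[[342,110,16],[0,0,0]],[[366.5,118.7,16],[0,0,0]]]'
python3 -m handwheel '[[[0,0,0],[0,0,0]],[[0,0,20],[0,0,0]],[[0,0,20],[0,0,0]],[[0,0,20],[0,0,0]]]'
python3 -c "
from h import *
shot('wrist','w10.png')
near(.592,.246,.0065,.0145,.045,'wrist',.032)
f=near(.592,.246,.03,.042,.03,'wrist',.011)
rel(f[0]+.0009,f[1],.0155,0)"
```

```text
time_s: 22.77
position: [0.5916, 0.247, 0.1779]
tcp_rot: [0.001, 0.706, 0.708, -0.0]
force: [0.7, -0.5, -0.6]
grip_width: 0.0915
time_s: 23.1
position: [0.5901, 0.246, 0.1557]
tcp_rot: [-0.0, 0.706, 0.708, -0.002]
force: [0.4, -0.3, 1.4]
grip_width: 0.0913
n 2139 enc [0.592 0.251 0.032] fit [0.5921 0.2511 0.0316] bins 36 z [0.0097 0.0109 0.0121]
n 351 enc [0.5921 0.251  0.011 ] fit [0.5921 0.2512 0.0105] bins 36 z [0.033  0.0356 0.0369]
t 23.15 pos [0.5909 0.2462 0.1569] jaw 0.1 F [-0.2 -0.1 -0.3] w 0.0914 j [ 0.36  0.36  1.88 -0.    0.9   0.36]
-> shift [  5.4   2.4 141.4] turn [-0.1  0.1  0.1]
```

View pics/w10.png

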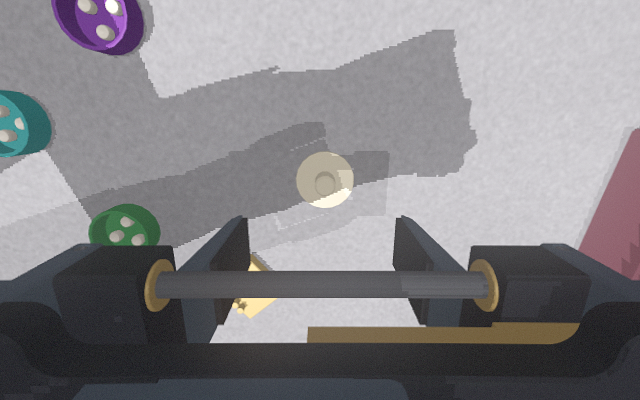

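```bash
python3 -m handwheel '[[[5,2.2,40],[0,0,0]],[[5,2.2,75],[0,0,0]],[[5,2.2,100],[0,0,0]],[[5,2.2,115],[0,0,0]],[[5,2.2,126],[0,0,0]],[[5,2.2,134],[0,0,0]],[[5,2.2,138.5],[0,0,0]],[[5,2.2,141],[0,0,0]],[[5,2.2,141],[0,0,0]],[[5,2.2,141],[0,0,0]]]'
python3 -m handwheel '[[[0,0,0],[0,0,0]],[[0,0,0],[0,0,0]],[[0,0,0],[0,0,0]],[[0,0,0],[0,0,0]],[[0,0,0],[0,0,0]],[[0,0,0],[0,0,0]],[[0,0,0],[0,0,0]],[[0,0,0],[0,0,0]],[[0,0,0],[0,0,0]],[[0,0,0],[0,0,0]]]' 0.9 25
python3 -m handwheel '[[[0,0,0],[0,0,0]],[[0,0,0],[0,0,0]],[[0,0,0],[0,0,0]],[[0,0,0],[0,0,0]],[[0,0,0],[0,0,0]]]'
```

```text
time_s: 23.98
position: [0.5933, 0.2511, 0.0168]
tcp_rot: [0.0, 0.707, 0.708, -0.001]
force: [0.0, 1.0, 1.0]
grip_width: 0.091
time_s: 24.82
position: [0.5934, 0.251, 0.0168]
tcp_rot: [0.0, 0.707, 0.708, -0.001]
force: [-0.5, -0.2, 1.0]
grip_width: 0.0275
time_s: 25.23
position: [0.5933, 0.251, 0.0168]
tcp_rot: [0.0, 0.707, 0.708, -0.001]
force: [0.5, 0.3, 0.6]
grip_width: 0.0213
```

```bash
python3 -m handwheel '[[[0,0,-15],[0,0,0]],[[0,0,-45],[0,0,0]],[[0,0,-80],[0,0,0]],[[0,0,-120],[0,0,0]],[[0,0,-160],[0,0,0]],[[0,0,-185],[0,0,0]],[[0,0,-185],[0,0,0]],[[0,0,-185],[0,0,0]]]'
python3 -c "
from h import *
rel(.4738,-.1227,.2,0)"
```

```text
time_s: 25.9
position: [0.5941, 0.2516, 0.2042]
tcp_rot: [0.001, 0.707, 0.708, 0.001]
force: [-0.2, 0.1, -0.9]
grip_width: 0.0211
t 25.9 pos [0.5941 0.2516 0.2042] jaw 0.1 F [-0.2  0.1 -0.9] w 0.0211 j [ 0.37  0.31  1.86 -0.    0.98  0.36]
-> shift [-374.2 -120.9    4.2] turn [0.1 0.  0.1]
```

```bash
python3 -m handwheel '[[[-20,-6,0],[0,0,0]],[[-55,-18,0],[0,0,0]],[[-92,-30,0],[0,0,0]],[[-130,-42,0],[0,0,0]],[[-168,-54,0],[0,0,0]],[[-206,-66,0],[0,0,0]],[[-244,-79,0],[0,0,0]],[[-282,-91,0],[0,0,0]],[[-320,-103,0],[0,0,0]],[[-350,-113,2]  ,[0,0,0]]]'
python3 -c "
from h import *
rel(.4738,-.1227,.2,0)"
```

```text
time_s: 26.73
position: [0.4798, -0.1004, 0.2014]
tcp_rot: [0.0, 0.707, 0.708, 0.0]
force: [1.0, 0.6, -1.1]
grip_width: 0.0214
t 26.73 pos [ 0.4798 -0.1004  0.2014] jaw 0.1 F [ 1.   0.6 -1.1] w 0.0214 j [-0.25  0.06  2.16 -0.    0.92 -0.25]
-> shift [-22.3  -6.    1.4] turn [0.  0.  0.1]
```

```bash
python3 -m handwheel '[[[-15,-4,0],[0,0,0]],[[-22,-6,1],[0,0,0]],[[-22,-6,1],[0,0,0]],[[-22,-6,1],[0,0,0]],[[-22,-6,1],[0,0,0]],[[-22,-6,1],[0,0,0]]]'
python3 -c "
from h import *
shot('wrist','w11.png')
near(.4735,-.1227,.188,.198,.045,'wrist',.032)
near(.4729,-.1227,.09,.102,.045,'wrist',.032)
rel(.4738,-.1227,.108,0)"
```

```text
time_s: 27.23
position: [0.4741, -0.1214, 0.2002]
tcp_rot: [0.0, 0.706, 0.708, 0.0]
force: [-0.0, -0.0, -1.1]
grip_width: 0.0217
n 2644 enc [ 0.4729 -0.1206  0.0318] fit [ 0.473  -0.1179  0.0294] bins 25 z [0.1929 0.1944 0.1955]
n 471 enc [ 0.4725 -0.122   0.0319] fit [ 0.4728 -0.1226  0.0315] bins 21 z [0.0916 0.0956 0.097 ]
t 27.28 pos [ 0.4741 -0.1215  0.2003] jaw 0.1 F [-0.5 -0.  -1.2] w 0.0211 j [-0.3   0.06  2.16 -0.    0.92 -0.3 ]
-> shift [-1.1 -0.3 92.3] turn [0.  0.  0.1]
```

View pics/w11.png

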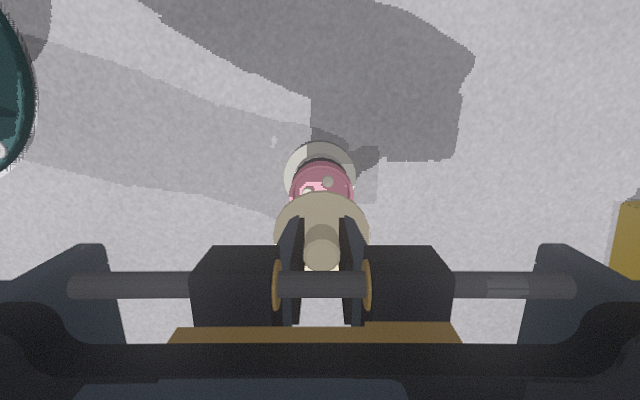

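The lid hangs level from its knob, 1–2 mm off centre. Lowering it now.

```bash
python3 -m handwheel '[[[-1.5,0,30],[0,0,0]],[[-1.5,0,52],[0,0,0]],[[-1.5,0,66],[0,0,0]],[[-1.5,0,76],[0,0,0]],[[-1.5,0,82],[0,0,0]],[[-1.5,0,86],[0,0,0]],[[-1.5,0,88.5],[0,0,0]],[[-1.5,0,88.5],[0,0,0]],[[-1.5,0,88.5],[0,0,0]]]'
python3 -m handwheel '[[[0,0,1],[0,0,0]],[[0,0,2],[0,0,0]],[[0,0,2.8],[0,0,0]],[[0,0,3.6],[0,0,0]],[[0,0,4],[0,0,0]],[[0,0,4],[0,0,0]]]'
```

```text
time_s: 28.03
position: [0.4745, -0.1231, 0.1123]
tcp_rot: [0.001, 0.706, 0.708, 0.0]
force: [-0.4, 0.1, -1.3]
grip_width: 0.0213
time_s: 28.53
position: [0.4745, -0.1231, 0.1083]
tcp_rot: [0.001, 0.706, 0.708, 0.0]
force: [0.2, 0.3, -2.1]
grip_width: 0.0213
```

```bash
python3 -m handwheel '[[[0,0,0.4],[0,0,0]],[[0,0,0.7],[0,0,0]],[[0,0,0.7],[0,0,0]]]'
python3 -m handwheel '[[[0,0,0.3],[0,0,0]],[[0,0,0.4],[0,0,0]],[[0,0,0.4],[0,0,0]]]'
```

```text
time_s: 28.78
position: [0.4745, -0.1231, 0.1077]
tcp_rot: [0.001, 0.706, 0.708, 0.0]
force: [-1.0, 0.6, 2.5]
grip_width: 0.0211
time_s: 29.03
position: [0.4747, -0.1232, 0.1076]
tcp_rot: [0.001, 0.706, 0.708, 0.0]
force: [-3.5, 1.6, 8.1]
grip_width: 0.0211
```

```bash
python3 -m handwheel '[[[0,0,-0.2],[0,0,0]],[[0,0,-0.2],[0,0,0]],[[0,0,-0.2],[0,0,0]],[[0,0,-0.2],[0,0,0]],[[0,0,-0.2],[0,0,0]],[[0,0,-0.2],[0,0,0]],[[0,0,-0.2],[0,0,0]],[[0,0,-0.2],[0,0,0]],[[0,0,-0.2],[0,0,0]],[[0,0,-0.2],[0,0,0]]]' -1
python3 -m handwheel '[[[0,0,-20],[0,0,0]],[[0,0,-50],[0,0,0]],[[0,0,-90],[0,0,0]],[[0,0,-110],[0,0,0]],[[0,0,-110],[0,0,0]],[[0,0,-110],[0,0,0]]]'
python3 -c "
from h import *
shot('wrist','w12.png')
near(.4735,-.1227,.095,.107,.045,'wrist',.032)
near(.4735,-.1227,.12,.135,.03,'wrist',.011)
shot('scene','s12.png',(180,80,480,300),2.6)
"
```

```text
time_s: 29.87
position: [0.4746, -0.1231, 0.1078]
tcp_rot: [0.001, 0.706, 0.708, 0.0]
force: [-0.2, -1.3, -0.1]
grip_width: 0.0848
time_s: 30.37
position: [0.475, -0.1233, 0.2188]
tcp_rot: [0.002, 0.706, 0.708, 0.001]
force: [-0.2, 0.9, -1.2]
grip_width: 0.0915
n 2514 enc [ 0.4735 -0.1229  0.0321] fit [ 0.4735 -0.1228  0.0316] bins 36 z [0.1006 0.1019 0.1031]
n 413 enc [ 0.4735 -0.1232  0.0112] fit [ 0.4736 -0.123   0.0105] bins 36 z [0.1238 0.1265 0.1279]
```

View pics/w12.png

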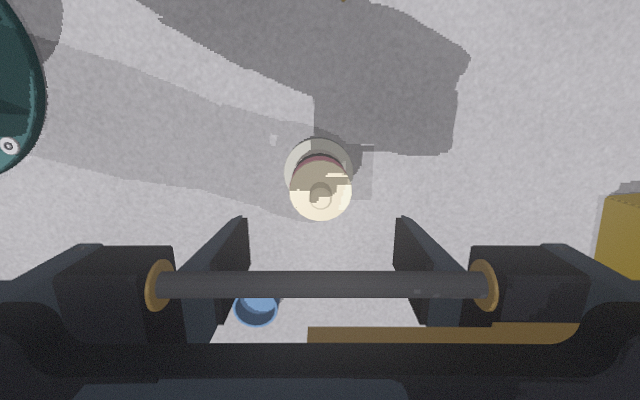

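View pics/s12.png

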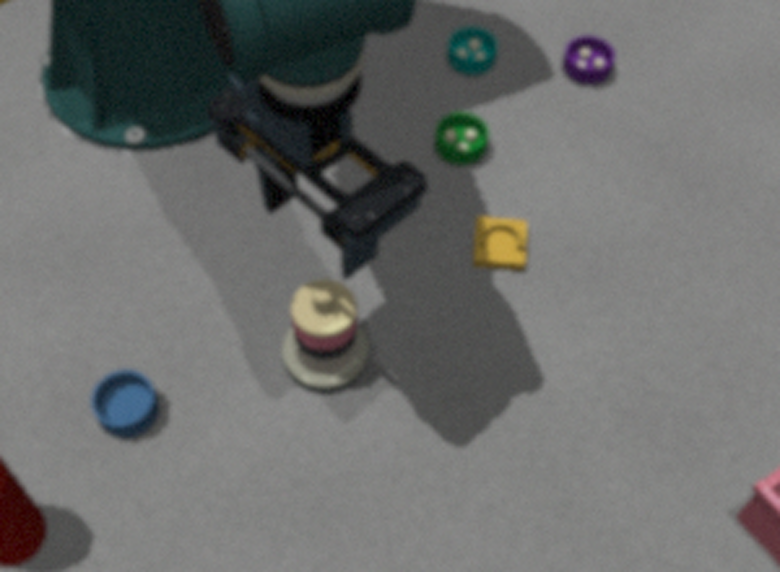

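Both views show the full stack upright, with the lid home and the bystanders undisturbed. Handing in.

```bash
python3 -m handwheel '[[[0,0,0],[0,0,0]],[[0,0,0],[0,0,0]]]'; python3 -c "
from workcell import manip
print(manip.job_done())"
```

```text
time_s: 30.63
position: [0.4732, -0.1227, 0.2156]
tcp_rot: [-0.001, 0.706, 0.708, -0.001]
force: [-0.9, -0.3, -0.0]
grip_width: 0.0913
the job is handed in; nothing more can be done
None
```

I loaded all four pieces on the pedestal in the order asked: bridge dish, spacer, pink crown dish, lid. Each one was lowered until it made contact, then released before I fetched the next. The job was handed in at about 31 s.

**Stack:** The last measured heights all match the nominal ones:

| Piece | Feature | Height |
|---|---|---|
| Bridge dish | rim | 48 mm |
| Spacer | rim | 70 mm |
| Crown dish | rim | 96 mm |
| Lid | disc | 102 mm |
| Lid | knob top | 127 mm |

Each piece looked level and sat within about 1 mm of the one below. The lid is about 2.5 mm off the pedestal centre, within the clearances.

**Forces:** The highest wrist force I read was about 22 N, while pressing the bridge dish home. I only read force at the end of each move, so brief peaks in between are not recorded.

**Bystanders:** In the last scene picture the blue dish, cast and green, purple and turquoise look-alikes stand where they were. The bottle is partly outside that crop but its base looks unmoved. I judged this by eye and did not re-measure them.

**Slip and disagreement:** While carrying the bridge dish I typed one stretch of the path with the wrong sign. It detoured through free air, touched nothing, and I corrected it in the next move. My one hand-read pixel position differed from the depth fit by about 3 mm, so I used the fit. No other check failed.

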